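Turn the bearing carousel until the red-lidded jar is at the front

ROBOT

A 6-joint arm with a two-finger parallel gripper is mounted at the origin on the work surface. World frame = base frame: x ahead of the robot, y to its left, z up, the work surface at z = 0. Lengths are in m, angles in rad, forces in N, time in s.
With the tool pointing down it reaches from about 0.3 to 0.95 m from the base axis. Payload 3.1 kg.
Tool frame: the origin (TCP) lies on the front face of the gripper's body, between the roots of the fingers; the fingertips stand 73 mm ahead of it and the grasp point (between the pads) lies tcp_to_grasp ahead of it (tcp_to_grasp is the distance from the TCP to the grasp point, in m); z points along the fingers, x is the direction in which the jaws open and shut, and the axes are right-handed (so a half turn about z gives the same grasp; the last joint's range is limited). The gripper opens to 85 mm and grips with 20 to 120 N. Pads are 22 mm wide; open, the fingers measure 114 mm over their backs; the gripper's body (76 mm by 85 mm) begins 54 mm behind the grasp point. The pads swing forward as they close: fully open they stand 13 mm farther back than shut.
Start: joints at [-1.289, 0.308, 1.634, -0, 1.2, -0.07], TCP at [0.215, -0.587, 0.304] pointing down, gripper open.
Joint ranges: [-3.06, 3.06], [-0.79, 1.96], [0.05, 2.63], [-1.19, 4.34], [0.05, 2.64], [-2.94, 2.94]. Speed limits (rad/s): [2.79, 2.79, 3.14, 3.14, 3.14, 3.14].

INTERFACE

Orientations are given as a unit quaternion [x, y, z, w].
In Python, from workcell import * gives the robot as it stands. The module is installed in compiled form; this text tells all that it offers.
- The arm moves only by the tool jog_arm, never from a script. Its argument "steps" is a list of rows, each a list of 3 entries, a list of its own where there are three numbers: the shift along the tool's x, y, z in mm, then the turn about the tool's z in degrees, then the closure in counts, from 0 (fully open) to 255 (shut). A call has 1 to 12 rows; each row is the pose to reach, as a shift and turn from the pose commanded when the call began, along the tool's axes at that moment; what a row does not reach only later rows make up. A row lasts 1/8 s, in which the tool goes at most 62.5 mm and 10.7 degrees, less where a joint would pass 70% of its speed; a pose out of reach is approached as far as the arm can. A call with a gripper value outside its range is refused whole. The fingers move at their own pace and stop on an object; the grip force is fixed at half the most. Time passes only in rows, so rows that repeat a pose let the fingers close. It gives the time, the measured TCP pose, the force and the opening at its end, in the units of the state.
- read_state(): the state, without advancing time (a new reading comes with each control period).
- read_camera(name): name is "scene" or "top" or "wrist"; returns a dict with "img" (384x512x3 uint8, red, green, blue), "fx", "fy", "cx", "cy" (pixels), "rvec" (rotation vector, rad) and "tvec" (3), from world to camera coordinates, as OpenCV has them. Camera axes: x right, y down, z forward; pixel columns grow to the right and rows downward; lengths in m; the calibration is good to about 2 mm. A picture is of the moment at which its call begins. There is no depth.
- sign_off(): hands the job in, once; it reports no verdict.
The state is a dict: "t": time; "joints": joint angles; "qvel": joint speeds; "tau": joint torques, N m; "tcp_pos": TCP position; "orientation": TCP orientation; "force": force on the tool from outside, world axes, zero at the start; "torque": the same for the moment, N m; "finger_gap": finger opening in m.
Only numpy, scipy, OpenCV 4.12 (cv2) and the standard library are available. Lean on these libraries where they do the work, as an engineer would, in place of code of your own. Each camera call takes 0.05 s, during which the arm holds its last target. There are 200 camera calls.

TASK

Turn the bearing carousel by pushing gently on its rim with the fingertips until the jar with the red lid stands at the front, in line with the blue pointer. Push the rim only: do not pinch it, do not touch or lift any jar, and leave everything else on the counter where it is. Finish with the carousel at rest, all six jars still standing in their seats and the gripper clear.

Things in the scene. Friction and masses are not known exactly. Their poses are not given: they have to be found in the camera images.
- base: fixed dark steel base of the bearing carousel, a disc 190 mm across, 14 mm high, on the counter. Origin on the turning axis at counter height, z up; x points along the blue pointer to the front, i.e. the tuner's side with the open drawer (far side as the robot sees it, turned up to about 30 degrees either way). The turning plate, carousel, sits on it.
- carousel: turning walnut plate, a disc 230 mm across, 16 to 28 mm above the counter. Origin: centre of its underside, on the axis, z up. It turns about z either way for more than a full turn, no detents; friction (about 0.1 N m) stops it once it is no longer pushed. From its x axis, which turns with it, six rim lugs stand at 30 degrees + multiples of 60, six ring seats (80 mm from the axis) at multiples of 60.
- hub (a point): centre of the plate's top face, on the turning axis, 28 mm above the counter
- lug (a point): top centre of one of the six equal rounded lugs (24 mm wide, 12 mm thick, 16 to 28 mm above the counter) that stand out from the rim for the fingers to push, reaching 140 mm from the axis; any may be pushed. The point is 128 mm from the axis, 28 mm above the counter, and turns with the plate. Beside the lugs there is free space down to the counter, except for the low pointer.
- front (a point): fixed point over the base, 80 mm from the turning axis in the direction of the blue pointer, 28 mm above the counter: where the foot of the red-lidded jar belongs
- pointer_tip (a point): outer tip of the blue pointer, a flat bar 18 mm wide and 6 mm high lying on the counter, with a diamond end; 195 mm from the axis, 6 mm above the counter
- jar_red: the marked jar: small round glass jar with chrome bearings in it and a red lid, 41 mm across, 36 mm tall, 50 g, loose, standing in a ring seat (5 mm high, 2 mm play all round) of the plate; its top is 64 mm above the counter. Origin: centre of its underside, z up. Which seat it stands in varies.
- jar_1: one of five plain jars like jar_red but with an aluminium lid, standing in another seat. Origin: centre of its underside, z up. Not to be touched.
- jar_2: one of five plain jars like jar_red but with an aluminium lid, standing in another seat. Origin: centre of its underside, z up. Not to be touched.
- jar_3: one of five plain jars like jar_red but with an aluminium lid, standing in another seat. Origin: centre of its underside, z up. Not to be touched.
- jar_4: one of five plain jars like jar_red but with an aluminium lid, standing in another seat. Origin: centre of its underside, z up. Not to be touched.
- jar_5: one of five plain jars like jar_red but with an aluminium lid, standing in another seat. Origin: centre of its underside, z up. Not to be touched.
- yoyo: bystander: matte black yo-yo lying on its side face, 56 mm across, 43 mm high; origin at the centre of its underside
- axle_wrench: bystander: red plastic axle wrench, 120 mm long, lying flat; origin under its middle, x along it
- caliper: bystander: steel caliper lying flat, 230 mm long, 12 mm high; origin under the middle of its beam, x along it
- oil_jar: bystander: small glass oil jar with a black lid, 48 mm across, 55 mm tall; origin at the centre of its underside
- bearing_puller: bystander: brass bearing puller standing upright, 28 mm across, 55 mm tall; origin at the centre of its underside
There are look-alikes about, which are no part of the job. Leave any pink look-alike of the jar_red alone.

How it is judged:
At the end, for the whole second after the job is handed in: The red-lidded jar stands within 12 mm of the front point (80 mm from the axis along the pointer), the carousel is at rest (under 0.03 rad/s), all six jars stand upright in their seats, and every bystander is within 15 mm of where it started and not tipped (horizontal distance between jar_red and front below 0.012 m and angular speed of carousel below 0.03 rad/s and height (world z) of jar_red between 0.024 and 0.032 m and angle between each of jar_red, jar_1, jar_2, jar_3, jar_4, jar_5's own z axis and vertical below 0.1 rad and horizontal distance between jar_red and hub between 0.074 and 0.086 m and height (world z) of jar_1 between 0.024 and 0.032 m and horizontal distance between jar_1 and hub between 0.074 and 0.086 m and height (world z) of jar_2 between 0.024 and 0.032 m and horizontal distance between jar_2 and hub between 0.074 and 0.086 m and height (world z) of jar_3 between 0.024 and 0.032 m and horizontal distance between jar_3 and hub between 0.074 and 0.086 m and height (world z) of jar_4 between 0.024 and 0.032 m and horizontal distance between jar_4 and hub between 0.074 and 0.086 m and height (world z) of jar_5 between 0.024 and 0.032 m and horizontal distance between jar_5 and hub between 0.074 and 0.086 m and distance of each of yoyo, axle_wrench, caliper, oil_jar, bearing_puller from where it was at the start of the episode below 0.015 m and angle between each of yoyo, axle_wrench, caliper, oil_jar, bearing_puller's own z axis and vertical below 0.15 rad); the robot touches nothing.
It fails at once if a jar is touched by the robot (more than 1 N) (contact force between any of the fingers, the arm and jar_red above 1 N or contact force between any of the fingers, the arm and jar_1 above 1 N or contact force between any of the fingers, the arm and jar_2 above 1 N or contact force between any of the fingers, the arm and jar_3 above 1 N or contact force between any of the fingers, the arm and jar_4 above 1 N or contact force between any of the fingers, the arm and jar_5 above 1 N).
It fails at once if a jar is lifted out of its seat (more than 12 mm) or tipped (height (world z) of any of jar_red, jar_1, jar_2, jar_3, jar_4, jar_5 above 0.04 m or angle between any of jar_red, jar_1, jar_2, jar_3, jar_4, jar_5's own z axis and vertical above 0.35 rad).
It fails at once if the carousel is pinched or shoved hard (over 30 N) (contact force between the fingers and carousel above 30 N).
It fails at once if the carousel is flung round (faster than 2.5 rad/s) (angular speed of carousel above 2.5 rad/s).
It fails at once if a bystander is moved (more than 15 mm) or tipped (distance of any of yoyo, axle_wrench, caliper, oil_jar, bearing_puller from where it was at the start of the episode above 0.015 m or angle between any of yoyo, axle_wrench, caliper, oil_jar, bearing_puller's own z axis and vertical above 0.3 rad).
It also fails if it takes over 64 s, if anything falls off the work surface, if the arm or the gripper's body presses on something with over 40 N, if the wrist force passes 120 N, or if a joint passes its speed limit or range.

## Working session

There is one attempt and no reset: what is moved stays moved. The work goes in short steps, Python scripts to look and compute and a tool call to move; the robot and the scene stay as the last step left them, time stands still between calls to the robot, and variables do not carry over. Pictures are saved under pics/ and viewed, about 8 in all and at most 12, crops included, and the job is handed in when it is done.

Besides the shell and the picture viewer there is one more tool, called in YAML: its name, and indented under it one key for each argument. jog_arm: Moves the arm, as the interface text tells. Its arguments: {"type":"object","properties":{"steps":{"type":"array"}},"required":["steps"]}

```bash
mkdir -p pics; cat > h.py <<'E'
from workcell import *
import numpy as np, cv2
def ray(c,uv,z):
    R=cv2.Rodrigues(np.array(c["rvec"],float))[0]; t=np.array(c["tvec"],float).reshape(3)
    uv=np.atleast_2d(np.array(uv,float)); d=np.c_[(uv[:,0]-c["cx"])/c["fx"],(uv[:,1]-c["cy"])/c["fy"],np.ones(len(uv))]@R
    o=-R.T@t; return o+d*((z-o[2])/d[:,2])[:,None]
def proj(c,P):
    K=np.array([[c["fx"],0,c["cx"]],[0,c["fy"],c["cy"]],[0,0,1.]])
    return cv2.projectPoints(np.atleast_2d(np.array(P,float)),np.array(c["rvec"],float),np.array(c["tvec"],float),K,None)[0][:,0]
def save(c,n): cv2.imwrite("pics/"+n,c["img"][:,:,::-1] if False else cv2.cvtColor(c["img"],cv2.COLOR_RGB2BGR))
E
python3 - <<'E'
from h import *
a=[]
for n in("scene","top"):
    c=read_camera(n); R=cv2.Rodrigues(np.array(c["rvec"],float))[0]
    print(n,-R.T@np.array(c["tvec"]).reshape(3),c["fx"],R[2]); a.append(c["img"])
    save(c,n+"0.png")
im=cv2.cvtColor(a[1],cv2.COLOR_RGB2BGR); cv2.imwrite("pics/topbig.png",cv2.resize(im,(800,600)))
cv2.imwrite("pics/scenebig.png",cv2.resize(cv2.cvtColor(a[0],cv2.COLOR_RGB2BGR),(800,600)))
s=read_state();print(s)
E
```

```text
scene [1.12090567 0.03045429 1.04918889] 424.9248230319886 [-0.51470774 -0.01803271 -0.85717604]
top [0.35983101 0.00470096 1.31368766] 482.7441844679539 [ 0.12913366 -0.02150252 -0.99139404]
{'t': 0.1, 'joints': array([-1.28872468e+00,  3.08927570e-01,  1.63506500e+00, -1.62821689e-05,
        1.19971762e+00, -6.97174976e-02]), 'qvel': array([ 0.00078271, -0.00120204, -0.00345059,  0.00136371,  0.00087105,
       -0.00058511]), 'tau': array([ 9.59153431e-05, -4.16407943e+01, -2.77644575e+01, -4.14088902e-05,
        4.00424949e-03, -2.57440576e-06]), 'tcp_pos': array([ 0.21515411, -0.58615934,  0.30275303]), 'orientation': array([ 8.19933529e-01, -5.72457760e-01, -8.28550608e-04, -6.59203056e-04]), 'force': array([-0.53543596,  0.1115599 ,  0.73987021]), 'torque': array([-0.00176059, -0.0448505 ,  0.04044081]), 'finger_gap': 0.08563907385732633}
```

View pics/topbig.png

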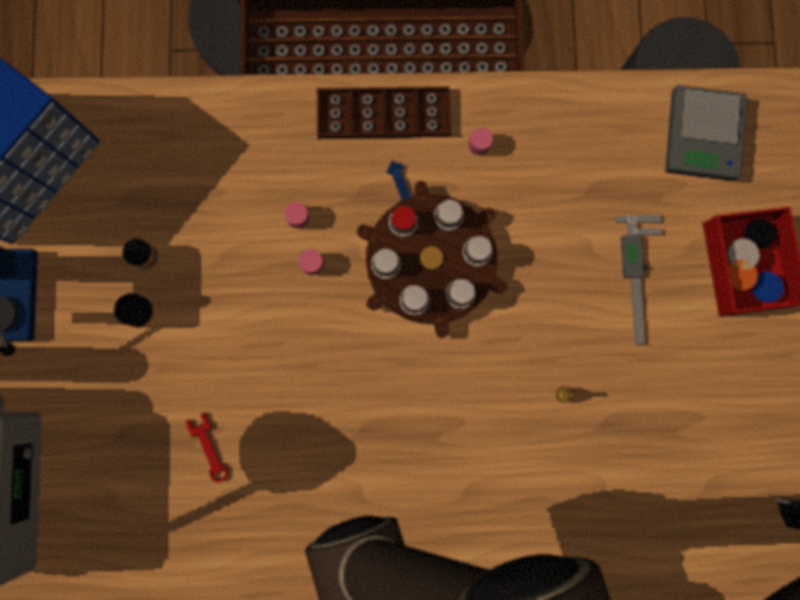

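View pics/scenebig.png

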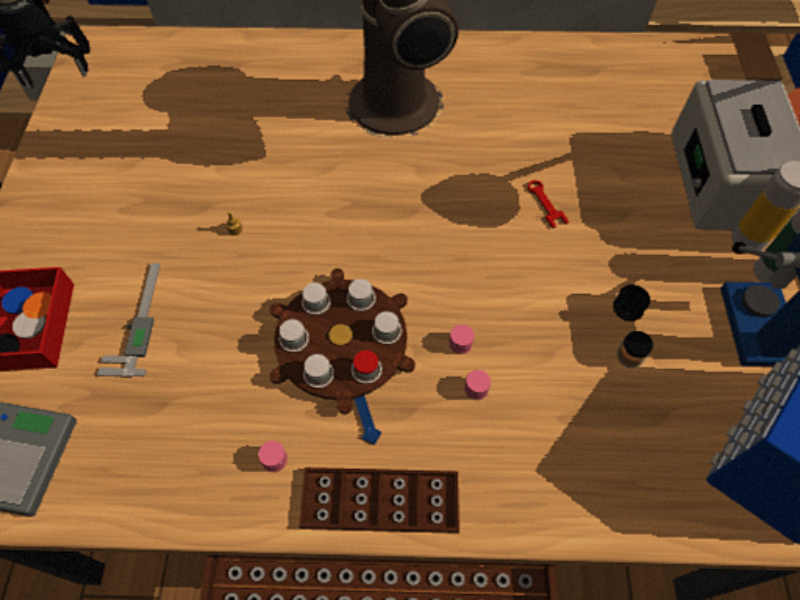

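The top view (800x600 scale) shows the carousel hub at (431,257), the red lid at (403,218) and the pointer tip at (395,165). The scene view agrees: red lid (366,362), pointer tip (371,440).
Candidates for jar_red in the top view: the red lid at (403,218), on the plate, and the pink lids at (297,214), (311,261) and (481,140), standing on the counter. The red one on the plate fits the description. I'll measure it and check it in a crop.

```bash
cat >> h.py <<'E'
def blobs(m,amin):
    n,l,s,ce=cv2.connectedComponentsWithStats(m.astype(np.uint8)); return [(ce[i],s[i,4],(l==i)) for i in range(1,n) if s[i,4]>=amin]
def measure(name,c=None,hub0=None):
    c=c or read_camera(name); hsv=cv2.cvtColor(c["img"],cv2.COLOR_RGB2HSV).astype(int); H,S,V=hsv[...,0],hsv[...,1],hsv[...,2]
    out={}
    red=((H<6)|(H>174))&(S>190)&(V>70); blue=(H>100)&(H<125)&(S>130)&(V>50); white=(S<70)&(V>120)
    out["red"]=[(ce.round(1),a,ray(c,ce,.064)[0,:2].round(4)) for ce,a,_ in blobs(red,40)]
    out["white"]=[(ce.round(1),a,ray(c,ce,.064)[0,:2].round(4)) for ce,a,_ in blobs(white,60)]
    bl=[]
    for ce,a,m in blobs(blue,30):
        p=ray(c,np.argwhere(m)[:,::-1],.006)[:,:2]; bl.append((ce.round(1),a,p.mean(0).round(4),p))
    out["blue"]=bl; return c,out
E
python3 - <<'E'
from h import *
for n in("top","scene"):
    c,o=measure(n); print(n)
    for k in("red","white"):
        for b in o[k]:
            if .3<b[2][0]<.9 and abs(b[2][1])<.3: print(k,*b)
    for b in o["blue"]:
        if abs(b[2][1])<.3: print("blue",b[:3])
    if n=="top": cv2.imwrite("pics/crop1.png",cv2.resize(cv2.cvtColor(c["img"][90:220,180:350],cv2.COLOR_RGB2BGR),None,fx=4,fy=4))
E
```

```text
top
red [258.  138.7] 188 [ 0.6607 -0.0319]
white [287.5 134.8] 163 [ 0.6701 -0.1104]
white [306.1 158.3] 171 [ 0.6058 -0.1578]
white [246.2 166.4] 171 [0.587  0.0006]
white [295.2 185.9] 174 [ 0.5327 -0.1265]
white [264.9 189.9] 181 [ 0.5237 -0.0469]
blue (array([255.2, 114.5]), np.int32(112), array([ 0.7441, -0.0274]))
scene
red [349.9 130.1] 190 [0.3346 0.295 ]
red [233.8 230.8] 194 [ 0.6653 -0.0303]
white [230.4 184.7] 149 [ 0.5288 -0.0458]
white [201.  187.1] 154 [ 0.5382 -0.1248]
white [247.3 205.9] 165 [0.5927 0.0019]
white [187.3 212.4] 196 [ 0.6154 -0.1538]
white [202.6 233.6] 184 [ 0.6749 -0.1089]
blue (array([234.4, 269. ]), np.int32(202), array([ 0.7454, -0.0274]))
```

View pics/crop1.png

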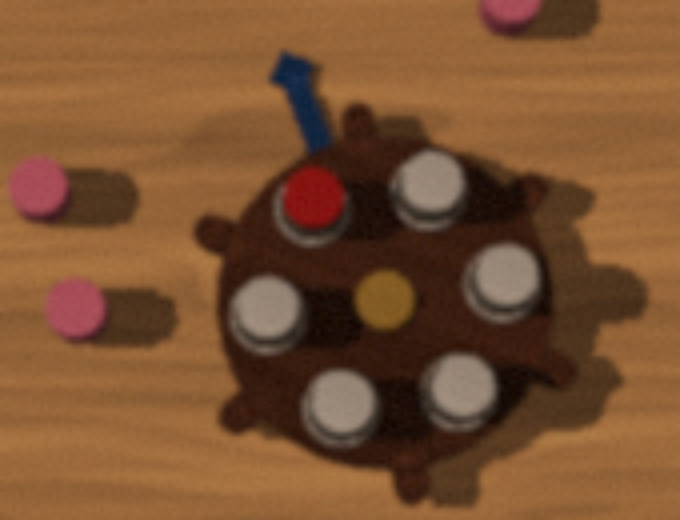

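The crop shows that the lid at crop (314,198) is saturated red and stands on the plate. The pink ones at (38,188), (76,308) and (510,5) are paler and off it.

| Quantity | Value |
|---|---|
| Axis | (0.598, -0.078) |
| Red jar angle | 36.5° |
| Pointer angle | 19.2° |
| Turn needed | about -17° (clockwise) |

I'll push the robot-side lug at -173.5°, at (0.471, -0.0925), toward +y with the fingers shut.

jog_arm:
  steps:
    - [[-40,-48,12],3,255]
    - [[-80,-96,25],7,255]
    - [[-120,-144,37],10,255]
    - [[-160,-192,50],13,255]
    - [[-200,-240,62],16,255]
    - [[-240,-290,75],20,255]
    - [[-280,-338,88],20,255]
    - [[-314,-381,100],20,255]
    - [[-314,-381,100],20,255]
    - [[-314,-381,100],20,255]
    - [[-314,-381,100],20,255]

```text
t: 1.58
tcp_pos: [0.4645, -0.1619, 0.2042]
orientation: [0.708, -0.707, 0.0, 0.0]
force: [-0.1, -0.2, 0.2]
finger_gap: -0.0
```

```bash
python3 - <<'E'
from h import *
s=read_state(); print(s["t"],s["tcp_pos"],s["orientation"],s["force"],s["finger_gap"])
c=read_camera("wrist"); im=c["img"].copy()
for P in ([.598,-.078,.028],[.471,-.0925,.028],[s["tcp_pos"][0],s["tcp_pos"][1],s["tcp_pos"][2]-.073]):
    u=proj(c,P)[0]; print(u); cv2.drawMarker(im,tuple(int(x) for x in u.round()),(0,255,0),0,8)
c["img"]=im; save(c,"w1.png")
E
```

```text
1.575 [ 0.46453273 -0.16191609  0.20419968] [ 7.07507296e-01 -7.06705944e-01  3.57843899e-04  8.54916707e-05] [-0.08689162 -0.20821191  0.22625859] -3.240170557067327e-05
[140.12205398  24.2676421 ]
[171.75488321 181.87577758]
[246.8787148  240.95706906]
```

View pics/w1.png

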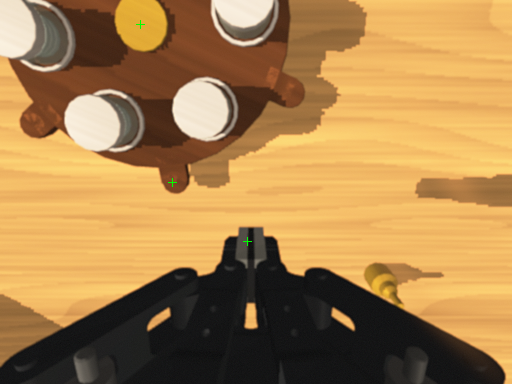

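The hub and lug projections fall on their features at (140,24) and (172,182), and the shut fingers are at (250,240). Now lower the fingers beside the lug.

jog_arm:
  steps:
    - [[-5,0,40],0,255]
    - [[-5,0,80],0,255]
    - [[-5,0,105],0,255]
    - [[-5,0,118],0,255]
    - [[-5,0,118],0,255]
    - [[-5,0,118],0,255]

```text
t: 2.38
tcp_pos: [0.4656, -0.1565, 0.087]
orientation: [0.708, -0.706, 0.001, -0.0]
force: [1.0, 0.0, 0.5]
finger_gap: 0.0001
```

jog_arm:
  steps:
    - [[-5,0,0],0,255]
    - [[-10,0,0],0,255]
    - [[-15,0,0],0,255]
    - [[-20,0,0],0,255]
    - [[-25,0,0],0,255]
    - [[-30,0,0],0,255]
    - [[-35,0,0],0,255]
    - [[-40,0,0],0,255]
    - [[-45,0,0],0,255]
    - [[-50,0,0],0,255]
    - [[-50,0,0],0,255]
    - [[-50,0,0],0,255]

```text
t: 3.88
tcp_pos: [0.4649, -0.1057, 0.086]
orientation: [0.708, -0.706, 0.0, -0.0]
force: [0.4, -1.1, 0.7]
finger_gap: 0.0
```

```bash
cat >> h.py <<'E'
def status(tag):
    s=read_state(); print(s["t"],s["tcp_pos"].round(4),s["force"].round(2))
    for n in("top","scene"):
        c,o=measure(n); save(c,f"{tag}_{n}.png")
        hub=np.array([.5967,-.0788]) if n=="top" else np.array([.6026,-.077])
        for k in("red","white"):
            for b in o[k]:
                d=b[2]-hub
                if np.hypot(*d)<.11: print(n,k,b[1],"r %.4f ang %.1f"%(np.hypot(*d),np.degrees(np.arctan2(d[1],d[0]))))
        for b in o["blue"]:
            d=b[2]-hub
            if np.hypot(*d)<.2 and d[0]>0:
                ev=np.linalg.svd(b[3]-b[3].mean(0),full_matrices=False)[2][0]; ev=ev*np.sign(ev[0])
                print(n,"ptr centroid %.1f axis %.1f"%(np.degrees(np.arctan2(d[1],d[0])),np.degrees(np.arctan2(ev[1],ev[0]))))
E
python3 -c "
from h import *
status('p1')"
```

```text
3.875 [ 0.4649 -0.1057  0.086 ] [ 0.4  -1.09  0.7 ]
top red 185 r 0.0797 ang 29.8
top white 178 r 0.0793 ang -29.5
top white 178 r 0.0802 ang -89.8
top white 181 r 0.0798 ang 90.9
top white 190 r 0.0801 ang 150.5
top ptr centroid 19.3 axis 19.6
scene red 191 r 0.0783 ang 30.2
scene white 159 r 0.0799 ang -149.6
scene white 154 r 0.0799 ang 150.7
scene white 171 r 0.0797 ang -89.6
scene white 165 r 0.0793 ang 90.8
scene white 186 r 0.0795 ang -29.7
scene ptr centroid 19.2 axis 19.8
```

The plate has turned 6.5° with about 1 N of force, so 10.6° remain, about 24 mm along the rim.

jog_arm:
  steps:
    - [[-4,0,0],0,255]
    - [[-8,0,0],0,255]
    - [[-12,0,0],0,255]
    - [[-16,0,0],0,255]
    - [[-19,0,0],0,255]
    - [[-22,0,0],0,255]
    - [[-24,0,0],0,255]
    - [[-24,0,0],0,255]
    - [[-24,0,0],0,255]

```text
t: 5.1
tcp_pos: [0.4646, -0.0816, 0.0858]
orientation: [0.708, -0.706, -0.0, -0.0]
force: [0.0, 0.5, -0.4]
finger_gap: 0.0002
```

```bash
python3 -c "
from h import *
status('p2')"
```

```text
5.1 [ 0.4646 -0.0816  0.0858] [ 0.01  0.51 -0.37]
top red 188 r 0.0799 ang 19.1
top white 175 r 0.0795 ang -40.0
top white 183 r 0.0800 ang 80.4
top white 183 r 0.0794 ang -100.2
top white 136 r 0.0816 ang 136.6
top ptr centroid 19.2 axis 19.4
scene red 197 r 0.0785 ang 19.7
scene white 155 r 0.0802 ang -160.1
scene white 154 r 0.0798 ang 140.5
scene white 171 r 0.0799 ang -100.2
scene white 198 r 0.0816 ang 78.3
scene white 184 r 0.0795 ang -40.5
scene ptr centroid 19.2 axis 19.8
```

The jar is within 0.5° of the pointer. Next, back away, lift and retreat.

jog_arm:
  steps:
    - [[5,3,0],0,255]
    - [[15,8,0],0,255]
    - [[25,14,0],0,255]
    - [[30,20,-20],0,255]
    - [[30,20,-60],0,255]
    - [[30,20,-110],0,255]
    - [[60,40,-150],0,255]
    - [[110,60,-150],0,255]
    - [[160,80,-150],0,255]
    - [[160,80,-150],0,255]
    - [[160,80,-150],0,255]

```text
t: 6.58
tcp_pos: [0.3844, -0.2419, 0.2356]
orientation: [0.707, -0.707, -0.001, -0.0]
force: [0.1, 0.4, 0.3]
finger_gap: -0.0001
```

```bash
python3 -c "
from h import *
status('p3')
a=cv2.imread('pics/p3_scene.png'); cv2.imwrite('pics/p3b.png',cv2.resize(a,(800,600)))"
```

```text
6.575 [ 0.3844 -0.2419  0.2356] [0.11 0.42 0.27]
top red 190 r 0.0801 ang 19.3
top white 173 r 0.0795 ang -40.0
top white 178 r 0.0802 ang 80.2
top white 180 r 0.0793 ang -100.2
top white 187 r 0.0800 ang 140.1
top white 184 r 0.0797 ang -159.7
top ptr centroid 19.2 axis 19.3
scene red 196 r 0.0785 ang 19.7
scene white 152 r 0.0803 ang -160.2
scene white 154 r 0.0800 ang 140.6
scene white 170 r 0.0798 ang -100.3
scene white 196 r 0.0819 ang 78.4
scene white 183 r 0.0795 ang -40.4
scene ptr centroid 19.2 axis 19.8
```

View pics/p3b.png

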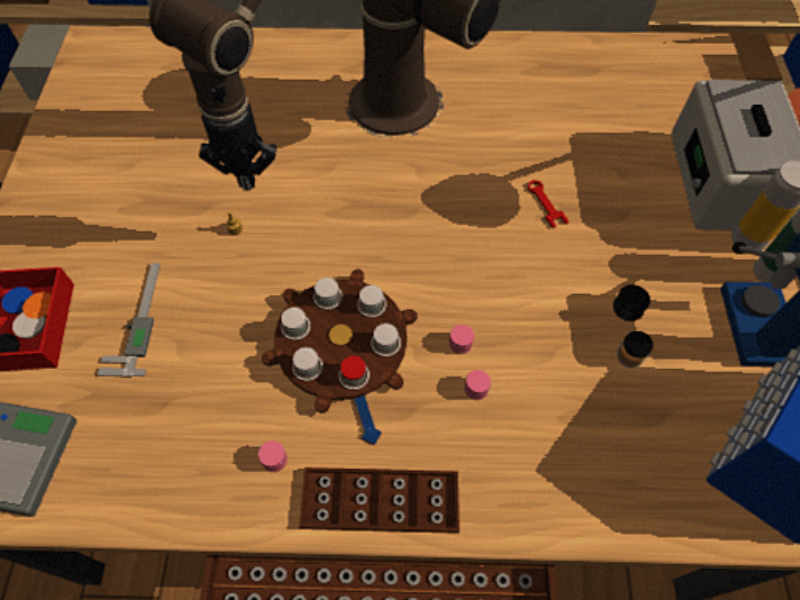

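The red jar at (353,368) is in line with the pointer, whose tip is at (371,440). All six jars are upright, the bystanders look unmoved, the puller at (234,224) stands, and the gripper is clear and high.

```bash
python3 -c "
from workcell import *
print(sign_off())"
```

```text
the job is handed in; nothing more can be done
None
```

I turned the carousel about 17° clockwise by pushing one robot-side lug with the closed fingertips, then lifted the gripper clear and handed the job in at about 6.7 s. The force read between pushes was about 1 N.

- **Alignment:** the last check put the red jar at 19.3° in the top view and 19.7° in the scene view, against a pointer at 19.2–19.8°. That is within about 1 mm of the front point, apart from the roughly 2 mm camera calibration.
- **At rest:** the jar's measured angle was the same, to within 0.2°, before and after the gripper withdrew.
- **Jars and bystanders:** all six jars measured 78–82 mm from the axis and look upright. By eye, the bystanders are where they started; I did not measure their positions.
- **Disagreement:** the two cameras differ by about 6 mm on where the axis lies, so I took angles in each view from its own fitted centre. One white jar also reads 78.4° in the scene view against 80.2° in the top view, which looks like a colour-mask effect.

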